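Unlatch the tea chest

TASK

Unlatch the larger wooden box, the tea chest, for the breakfast guests: first slide its keeper (the catch that bars the bolt) fully back towards the chest's front edge, then draw the bolt fully out of its strike. Leave both like that, and leave the catch of the smaller wooden box alone.

Things in the scene. Friction and masses are not known exactly. Their poses are not given: they have to be found in the camera images.
- tea_chest: The larger wooden box, 140 (x) x 180 (y) mm, lid top 70 mm above the table, fixed to the table; it may stand left or right of the smaller box. Origin: centre of its underside; its front (-x) faces roughly the robot, +y is its left seen from there. Two upright steel pegs stand on its lid: the keeper's in front, the bolt's behind. The lid does not open in this task.
- keeper_peg (a point): Round peg (14 mm wide head, 41 mm tall) of the keeper, the first catch. The point lies on its axis 38 mm above the lid and 17 mm below the peg's top, a good height to pinch. The flat bar under the peg lies 24 mm below the point, its guides 20 mm below. Axes as the chest's: the keeper slides open towards -x, the front edge. Shut, it is 42 mm in front (-x) of the bolt's peg and 19 mm to its +y side.
- keeper (a joint): How far the keeper is slid open, m: 0 shut (its bar lies across the bolt's path), 0.034 fully open, at its stop. Starts within 4 mm of shut; slides with about 2 N of friction and stays where it is left. The bolt is barred until the keeper is about 0.022 open.
- bolt_peg (a point): Round peg (14 mm wide head, 48 mm tall) of the bolt, the second latch. The point lies on its axis 38 mm above the lid and 15 mm below the peg's top, a good height to pinch. It stands on a thin rod that lies across the lid, its tip in a strike (a small block) on the end rail at the chest's -y end. Axes as the chest's: the bolt slides open towards +y, away from the strike.
- bolt (a joint): How far the bolt is drawn, m: 0 fully in its strike, 0.040 fully drawn, at its stop; the tip leaves the strike at about 0.020. Starts within 3 mm of shut; slides with about 2 N of friction and stays where it is left. With the keeper shut it moves only 6 mm.
- small_catch (a joint): How far the single sliding catch (one peg of the same kind) on the smaller wooden box (120 x 110 mm, 60 mm tall) is open, m: 0 shut. A bystander that stays as it is. Between the two boxes, from 0.52 m ahead of the robot's base on, stands a 226 mm tall steel bun warmer: pass in front of it or above it.

How it is judged:
On the way, in this order (a step that is already met when the one before it is completed fails the run):
1. the keeper is slid open while the bolt is still shut (value of joint keeper above 0.024 m and value of joint bolt below 0.012 m), for 0.1 s.
2. the bolt is drawn out of its strike (value of joint bolt above 0.028 m), for 0.1 s.
At the end, for the whole second after the job is handed in: The keeper of the tea chest is open by more than 24 of its 34 mm and the bolt is drawn by more than 28 of its 40 mm (value of joint keeper above 0.024 m and value of joint bolt above 0.028 m); the robot touches nothing.
It fails at once if the catch of the smaller box is opened (slid by more than 10 mm) (value of joint small_catch above 0.01 m).
It also fails if it takes over 45 s, if anything falls off the work surface, if the arm or the gripper's body presses on something with over 40 N, if the wrist force passes 120 N, or if a joint passes its speed limit or range.

ROBOT

A 7-joint arm with a two-finger parallel gripper is mounted at the origin on a cart in front of the work surface, level with it; the furniture and walls round the work are solid. World frame = base frame: x ahead of the robot, y to its left, z up, the work surface at z = 0. Lengths are in m, angles in rad, forces in N, time in s.
With the tool pointing down it reaches from about 0.4 to 0.875 m from the base axis. Payload 19.3 kg.
Tool frame: the origin (TCP) lies midway between the tips of the shut fingers; the grasp point (between the pads) lies 19 mm behind it; z points along the fingers, y is the line along which they close (so a half turn about z gives the same grasp; the last joint's range is limited). The gripper opens to 85 mm and grips with 20 to 120 N. Pads are 22 mm wide; open, the fingers measure 114 mm over their backs; the gripper's body (76 mm by 85 mm) begins 54 mm behind the grasp point. The pads swing forward as they close: fully open they stand 13 mm farther back than shut.
Start: joints at [1.275, 0.521, -0.036, 1.599, 0.021, 1.021, -0.113], TCP at [0.14, -0.609, 0.231] pointing down, gripper open.
Joint ranges: [-2.91, 2.91], [-0.3, 2.13], [-1.5, 1.42], [0.17, 2.43], [-1.26, 4.41], [0.16, 1.93], [-2.52, 2.52]. Speed limits (rad/s): [1.89, 1.89, 2.39, 2.39, 3.01, 3.01, 3.01].

INTERFACE

Orientations are given as [roll, pitch, yaw] about the fixed x, y, z axes, in that order (R = Rz(yaw) Ry(pitch) Rx(roll)).
In Python, from workcell import bot gives the robot as it stands.
- The arm moves only by the tool move_arm, never from a script. Its argument "moves" is a list that holds one entry, the list of rows, each a list of 7 numbers: the opening, from 0 (shut) to 1 (fully open), then the shift along the tool's x, y, z in units of 1000 mm (1.0 is 1000 mm), then the turn, a rotation vector about the tool's x, y, z in units of 2 pi rad (1.0 is 2 pi rad). A call has 1 to 5 rows; each row is the pose to reach, as a shift and turn from the pose commanded when the call began, along the tool's axes at that moment, turning the shorter way round; what a row does not reach only later rows make up. A row lasts 1/10 s, in which the tool goes at most 50 mm and 8.59 degrees, less where a joint would pass 70% of its speed; a pose out of reach is approached as far as the arm can. A call with a number of a shift or a turn outside -1 to 1 is refused whole. A call with a gripper value outside its range is refused whole. The fingers move at their own pace and stop on an object; "force" is the grip in N (left out, the last holds). Time passes only in rows, so rows that repeat a pose let the fingers close. It gives the time, the measured TCP pose, the force, the opening and the grip force at its end, in the units of the state.
- bot.observe(): the state, without advancing time (a new reading comes with each control period).
- bot.grab_frame(name): name is "side" or "top" or "wrist"; returns the picture (400x640x3 uint8, red, green, blue); there is no depth.
- bot.camera_params(name): a dict with "vertical_fov" (degrees; the focal length in pixels is half the picture's height over the tangent of half this angle, whatever the lens; pixels are square), "cx", "cy" (the principal point, pixels), "D" ([k1, k2, p1, p2, k3] as OpenCV has them; the pictures are not rectified), "R" (3x3) and "t" (3): a world point X has camera coordinates R X + t. Camera axes: x right, y down, z forward; pixel columns grow to the right and rows downward; lengths in m; the calibration is good to about 2 mm. A picture is of the moment at which its call begins: read the wrist's pose just before it. camera_params takes no time and is no camera call; for the wrist camera it gives the pose at the moment of the call.
- bot.job_done(): hands the job in; it is judged then, once.
The state is a dict: "clock": time; "qpos": joint angles; "qd": joint speeds; "joint_efforts": joint torques, N m; "position": TCP position; "tool_rot": TCP orientation; "force": force on the tool from outside, world axes, zero at the start; "moment": the same for the moment, N m; "grip_width": finger opening in m; "finger_force": force on a finger pad.
Only numpy, scipy, OpenCV 4.12 (cv2) and the standard library are available. Lean on these libraries where they do the work, as an engineer would, in place of code of your own. Each camera call takes 0.05 s, during which the arm holds its last target. There are 200 camera calls.

## Working session

There is one attempt and no reset: what is moved stays moved. The work goes in short steps, Python scripts to look and compute and a tool call to move; the robot and the scene stay as the last step left them, time stands still between calls to the robot, and variables do not carry over. Pictures are saved under pics/ and viewed, at most 10 in all, crops included, and the job is handed in when it is done.

Besides the shell and the picture viewer there is one more tool, called after "Call:" as name(argument=value, ...) on one line, values as JSON. move_arm: Moves the arm, as the interface text tells. Shifts and turns lie within -1 to 1; 1 stands for 1000 mm of shift or 2 pi rad of turn. Its arguments: {"type":"object","properties":{"moves":{"type":"array"},"force":{"type":"number"}},"required":["moves"]}

```bash
mkdir -p pics
python3 - <<'E'
from workcell import bot
import cv2
for n in("top","side"):
    cv2.imwrite(f"pics/{n}0.png",bot.grab_frame(n)[:,:,::-1])
    p=bot.camera_params(n);print(n,p)
s=bot.observe();print(s["clock"],s["position"],s["tool_rot"],s["grip_width"])
E
```

```text
top {'vertical_fov': 51.287775025356595, 'cx': 321.64715939222145, 'cy': 204.29564128017682, 'D': array([-0.10331365,  0.        ,  0.        ,  0.        ,  0.        ]), 'R': array([[ 0.01659657, -0.99982052,  0.00913712],
       [-0.98767712, -0.01781596, -0.15548794],
       [ 0.15562282, -0.00644396, -0.98779553]]), 't': array([-0.09763565,  0.5060656 ,  1.01211962])}
side {'vertical_fov': 56.16502613095201, 'cx': 321.1728525518435, 'cy': 198.13368297595352, 'D': array([-0.07848559,  0.        ,  0.        ,  0.        ,  0.        ]), 'R': array([[-0.99032993, -0.13654397,  0.02454342],
       [-0.09448444,  0.53429095, -0.8400035 ],
       [ 0.10158408, -0.83419957, -0.5420256 ]]), 't': array([0.45504139, 0.1809052 , 0.97532702])}
0.1 [ 0.13984065 -0.60884796  0.23079253] [-3.14058037e+00  4.68801736e-05  2.25832204e-01] 0.08520729006652573
```

View pics/top0.png

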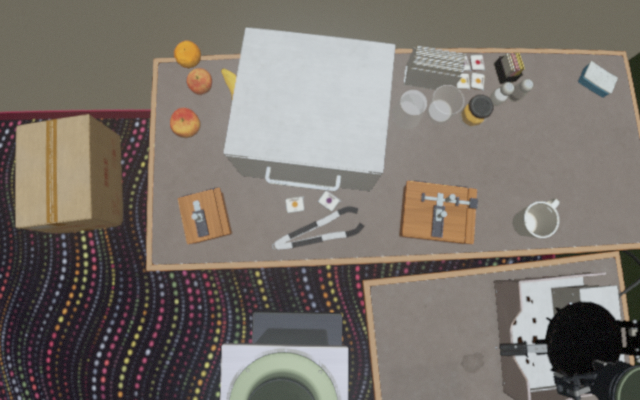

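View pics/side0.png

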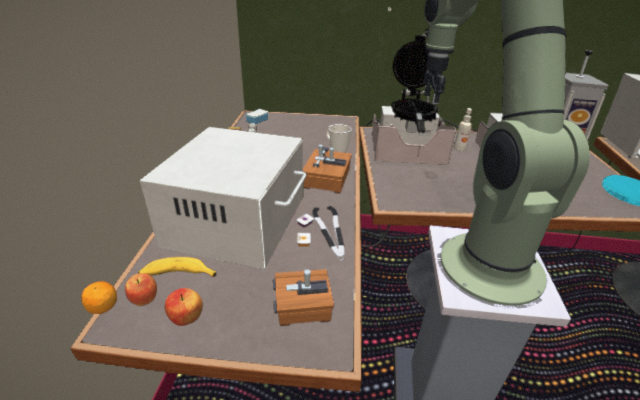

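```bash
python3 - <<'E'
import cv2
a=cv2.imread("pics/top0.png")[170:255,390:490]; b=cv2.imread("pics/side0.png")[135:200,290:365]
a=cv2.resize(a,(600,510),interpolation=cv2.INTER_CUBIC)
cv2.imwrite("pics/c1.png",a)
E
cat > h.py <<'E'
from workcell import bot
import numpy as np,cv2
from scipy.spatial.transform import Rotation as Ro
def K(p):
    f=200/np.tan(np.radians(p["vertical_fov"])/2); return np.array([[f,0,p["cx"]],[0,f,p["cy"]],[0,0,1.]])
def ray(p,uv,z):
    n=cv2.undistortPoints(np.array([[uv]],float),K(p),np.array(p["D"]))[0,0]
    c=-p["R"].T@p["t"]; d=p["R"].T@np.array([n[0],n[1],1]); return c+d*(z-c[2])/d[2]
def proj(p,X):
    return cv2.projectPoints(np.array([X],float),cv2.Rodrigues(p["R"])[0],p["t"],K(p),np.array(p["D"]))[0][0,0]
E
```

```text
(no output)
```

View pics/c1.png

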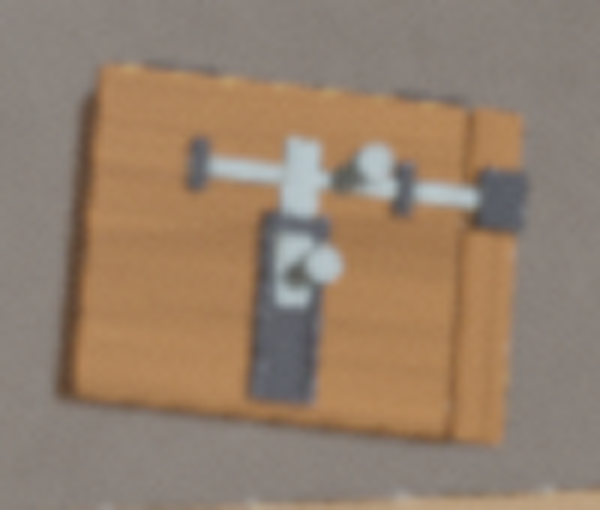

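Run:
```python
from h import *
p=bot.camera_params("top")
f=lambda u,v,z:ray(p,(390+u/6-.4,170+v/6-.4),z)
k=f(325,265,.125);b=f(376,162,.123);print(k,b,b-k)
TL,BL,BR,TR=[f(u,v,.07) for u,v in((103,68),(75,400),(500,440),(522,110))]
print(TL,BL,BR,TR)
for d in(TL-BL,TR-BR):print(np.linalg.norm(d),np.arctan2(d[1],d[0]))
for d in(TL-TR,BL-BR):print(np.linalg.norm(d),np.arctan2(-d[0],d[1]))
for l in ((TL+BL+BR+TR)/4,):print(l)
p=bot.camera_params("wrist");print(p["R"],p["t"],bot.observe()["position"], -p["R"].T@p["t"])
s=bot.observe();R=Ro.from_euler("xyz",s["tool_rot"]).as_matrix();print(R)
```

```text
[ 0.47702876 -0.37419183  0.125     ] [ 0.51857394 -0.39652452  0.123     ] [ 0.04154518 -0.02233269 -0.002     ]
[ 0.56568806 -0.29969703  0.07      ] [ 0.4275853  -0.28613956  0.07      ] [ 0.41339909 -0.46265852  0.07      ] [ 0.55162664 -0.47752667  0.07      ]
0.1387666276078041 -0.09785583050501474
0.13902487921577328 -0.10715092954940482
0.1783847173387286 -0.078908250234626
0.17708808512865254 -0.08019414954436946
[ 0.48957477 -0.38150544  0.07      ]
[[ 0.22340723 -0.97472441 -0.00123508]
 [-0.9321213  -0.21401276  0.29214451]
 [-0.28502471 -0.06411595 -0.95637339]] [-0.62417087 -0.0371959   0.37948909] [ 0.13984065 -0.60884796  0.23079253] [ 0.21293696 -0.59202368  0.37302894]
[[ 9.74608098e-01  2.23917352e-01 -2.72357155e-04]
 [ 2.23917512e-01 -9.74607611e-01  9.76079707e-04]
 [-4.68801736e-05 -1.01228072e-03 -9.99999487e-01]]
```

Run:
```python
from h import *
for n in("top","side"):
    p=bot.camera_params(n)
    for X in([.14,-.609,.231],[.14,-.609,.4],[.45,-.4,.231],[.3,-.5,.231]):print(n,X,proj(p,X))
w=bot.grab_frame("wrist")[:,:,::-1]
a=cv2.imread("pics/side0.png")[0:200,300:500];b=cv2.imread("pics/top0.png")[250:400,490:640]
a=cv2.resize(a,(400,400));b=cv2.resize(b,(400,400))
cv2.imwrite("pics/m.png",np.vstack([np.hstack([a,b]),cv2.resize(w,(320,200))[:, :].repeat(1,0) if 0 else cv2.copyMakeBorder(cv2.resize(w,(320,200)),0,0,0,480,0)]))
```

```text
top [0.14, -0.609, 0.231] [570.96610197 369.99104723]
top [0.14, -0.609, 0.4] [626.09241826 390.5565128 ]
top [0.45, -0.4, 0.231] [471.23678673 220.03758374]
top [0.3, -0.5, 0.231] [520.06881751 292.87714046]
side [0.14, -0.609, 0.231] [430.52465605 103.21209488]
side [0.14, -0.609, 0.4] [438.62467101  56.48404044]
side [0.45, -0.4, 0.231] [342.33086595 116.34076833]
side [0.3, -0.5, 0.231] [387.68787561 109.60537011]
```

View pics/m.png

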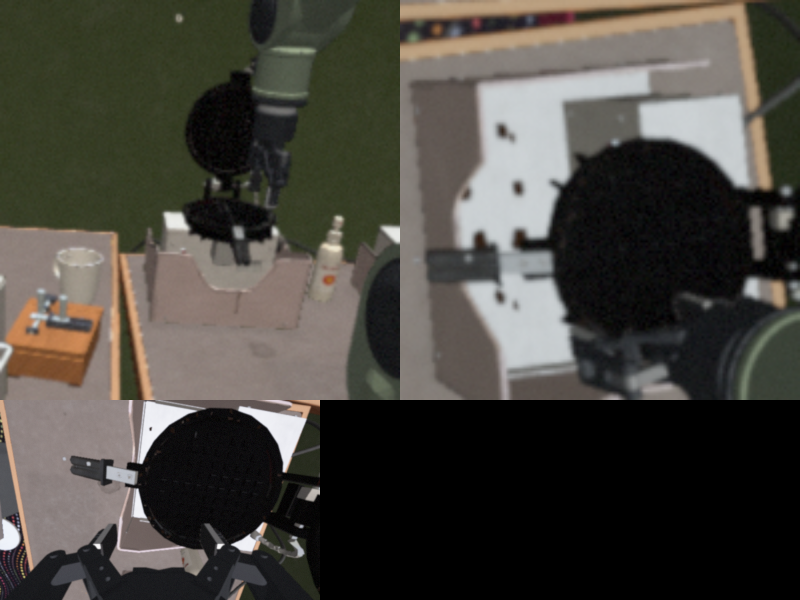

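Run:
```python
from h import *
pt,ps=bot.camera_params("top"),bot.camera_params("side")
def tri(a,b):
    M=[];
    for p,uv in((pt,a),(ps,b)):
        n=cv2.undistortPoints(np.array([[uv]],float),K(p),np.array(p["D"]))[0,0];M.append((np.c_[p["R"],p["t"]],n.reshape(2,1)))
    X=cv2.triangulatePoints(M[0][0],M[1][0],M[0][1],M[1][1])[:,0];X=X[:3]/X[3];print(X,proj(pt,X)-a,proj(ps,X)-b)
tri((580.,340.),(415.,107.))
tri((500.,349.5),(421.,131.))  # handle tip
```

```text
[ 0.19215408 -0.65204442  0.19764612] [-0.21516705  1.45137306] [-0.8362813  -0.04889111]
[ 0.17580368 -0.48105192  0.16960162] [ 0.06648464 -0.44920081] [0.28722889 0.00934728]
```

Call:
move_arm(moves=[[[0.6,0,0,-0.04,0,0,0],[0.6,0.045,-0.018,-0.05,0,0,0.01],[0.6,0.09,-0.036,-0.05,0,0,0.02],[0.6,0.135,-0.054,-0.05,0,0,0.03],[0.6,0.18,-0.072,-0.05,0,0,0.04]]], force=60)

```text
clock: 0.65
position: [0.3005, -0.4973, 0.2813]
tool_rot: [3.142, -0.0, -0.028]
force: [1.5, -0.4, 0.3]
grip_width: 0.0515
finger_force: 0.0
```

Call:
move_arm(moves=[[[0.6,0.044,-0.032,0,0,0,0.0103],[0.6,0.087,-0.065,0,0,0,0.0103],[0.6,0.131,-0.097,0.01,0,0,0.0103],[0.6,0.174,-0.129,0.041,0,0,0.0103],[0.6,0.174,-0.129,0.041,0,0,0.0103]]])

```text
clock: 1.15
position: [0.4793, -0.3705, 0.2387]
tool_rot: [-3.14, 0.0, -0.086]
force: [0.0, -0.4, -0.3]
grip_width: 0.0513
finger_force: 0.0
```

Run:
```python
from h import *
p=bot.camera_params("wrist");s=bot.observe();w=bot.grab_frame("wrist")[:,:,::-1]
print(s["position"],s["tool_rot"],p["R"].tolist(),p["t"].tolist())
for X in([.477,-.374,.125],[.5186,-.3965,.123]):print(proj(p,X))
cv2.imwrite("pics/w1.png",cv2.resize(w,None,fx=1.25,fy=1.25))
```

```text
[ 0.47933289 -0.37047339  0.23865272] [-3.13960995e+00  3.94614324e-04 -8.61392945e-02] [[-0.08649838676165965, -0.9962494260052231, -0.0022605910505905176], [-0.9527294236476908, 0.08205602600382002, 0.29252940691903656], [-0.2912467586147066, 0.02745705338757393, -0.9562538553207005]] [-0.3266791424254245, 0.4473676381842966, 0.5359186798968678]
[321.77135942 196.5607356 ]
[342.74176931 150.07700298]
```

View pics/w1.png

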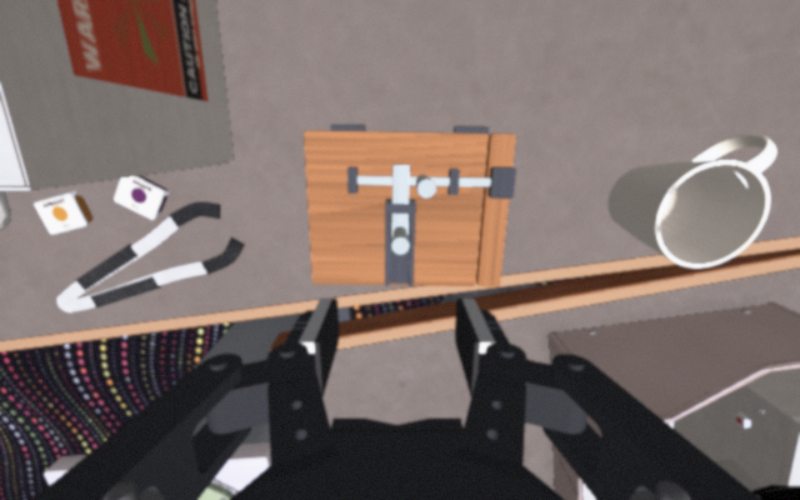

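Call:
move_arm(moves=[[[0.6,-0.002,0.002,0.05,0,0,0],[0.6,-0.002,0.002,0.1,0,0,0],[0.6,-0.002,0.002,0.13,0,0,0],[0.6,-0.002,0.002,0.143,0,0,0],[0,-0.002,0.002,0.143,0,0,0]]])

```text
clock: 1.7
position: [0.4736, -0.3757, 0.0962]
tool_rot: [-3.14, 0.002, -0.09]
force: [-0.4, 0.4, 0.1]
grip_width: 0.038
finger_force: 0.0
```

Call:
move_arm(moves=[[[0,0,0,0,0,0,0],[0,0,0,0,0,0,0],[0,0,0,0,0,0,0],[0,0,0,0,0,0,0]]])

```text
clock: 2.1
position: [0.4759, -0.3734, 0.0992]
tool_rot: [-3.139, -0.002, -0.088]
force: [0.3, 19.0, 7.6]
grip_width: 0.0112
finger_force: 58.6
```

Call:
move_arm(moves=[[[0,-0.008,0,0,0,0,0],[0,-0.016,0,0,0,0,0],[0,-0.024,0,0,0,0,0],[0,-0.03,0,0,0,0,0],[0,-0.03,0,0,0,0,0]]])

```text
clock: 2.6
position: [0.4455, -0.3704, 0.0992]
tool_rot: [-3.139, -0.001, -0.088]
force: [-0.4, 20.6, 8.9]
grip_width: 0.0111
finger_force: 59.2
```

Call:
move_arm(moves=[[[0,-0.002,0,0,0,0,0],[0,-0.003,0,0,0,0,0],[0,-0.004,0,0,0,0,0],[0,-0.005,0,0,0,0,0],[0,-0.005,0,0,0,0,0]]])

```text
clock: 3.1
position: [0.4423, -0.37, 0.0992]
tool_rot: [-3.139, -0.004, -0.087]
force: [8.7, 19.3, 2.9]
grip_width: 0.0108
finger_force: 58.6
```

Call:
move_arm(moves=[[[0.5,0.001,0,0,0,0,0],[0.6,0.001,0,0,0,0,0],[0.6,0.001,0,0,0,0,0],[0.6,0.001,0,0,0,0,0],[0.6,0.001,0,-0.04,0,0,0]]])

```text
clock: 3.6
position: [0.4385, -0.3717, 0.1343]
tool_rot: [-3.138, 0.006, -0.09]
force: [-0.3, -0.1, -1.2]
grip_width: 0.0516
finger_force: 0.0
```

Call:
move_arm(moves=[[[0.6,0,0,-0.05,0,0,0],[0.6,0,0,-0.05,0,0,0],[0.6,0,0,-0.05,0,0,0]]])

```text
clock: 3.9
position: [0.4407, -0.3734, 0.1886]
tool_rot: [3.14, -0.002, -0.091]
force: [-0.7, 0.7, -1.3]
grip_width: 0.0513
finger_force: 0.0
```

Run:
```python
from h import *
p=bot.camera_params("wrist");s=bot.observe();w=bot.grab_frame("wrist")[:,:,::-1]
print(s["position"],s["grip_width"],s["tool_rot"])
for X in([.444,-.370,.125],[.5186,-.3965,.123]):print(proj(p,X))
cv2.imwrite("pics/w2.png",cv2.resize(w,None,fx=1.25,fy=1.25))
```

```text
[ 0.44069335 -0.37344031  0.18859133] 0.05132905272890771 [ 3.14020781e+00 -2.02164333e-03 -9.07079959e-02]
[312.72000332 209.25198919]
[340.32850613 104.46114504]
```

View pics/w2.png

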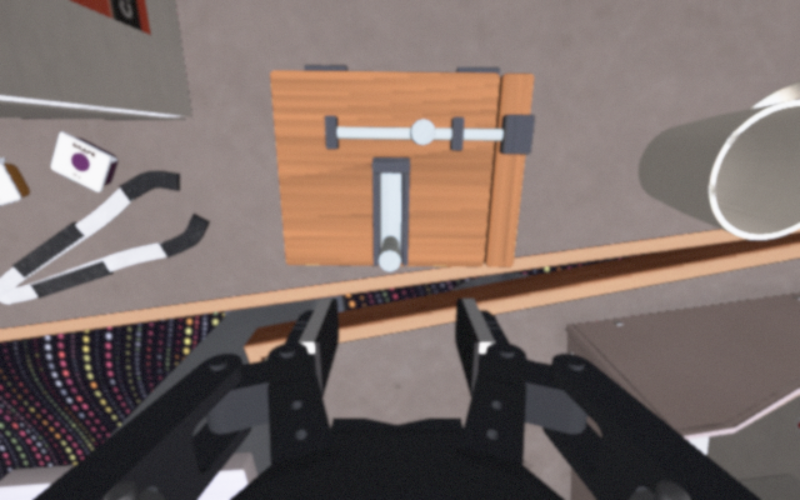

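Call:
move_arm(moves=[[[0.6,0.045,0.008,0,0,0,0],[0.6,0.0785,0.014,0,0,0,0],[0.6,0.0785,0.014,0.0,0,0,0],[0.6,0.0785,0.014,0.045,0,0,0],[0.6,0.0785,0.014,0.09,0,0,0]]])

```text
clock: 4.45
position: [0.517, -0.3939, 0.0957]
tool_rot: [3.141, -0.0, -0.09]
force: [0.4, -1.0, -1.3]
grip_width: 0.0514
finger_force: 0.0
```

Call:
move_arm(moves=[[[0,0,0,0,0,0,0],[0,0,0,0,0,0,0],[0,0,0,0,0,0,0],[0,0,0,0,0,0,0],[0,0,0,0,0,0,0]]])

```text
clock: 4.95
position: [0.5179, -0.3945, 0.0991]
tool_rot: [3.14, -0.002, -0.091]
force: [-2.4, -0.0, 6.9]
grip_width: 0.011
finger_force: 59.5
```

Call:
move_arm(moves=[[[0,0,-0.008,0,0,0,0],[0,0,-0.016,0,0,0,0],[0,0,-0.024,0,0,0,0],[0,0,-0.032,0,0,0,0],[0,0,-0.036,0,0,0,0]]])

```text
clock: 5.45
position: [0.5215, -0.3583, 0.0991]
tool_rot: [3.14, -0.003, -0.09]
force: [0.7, -2.8, 7.7]
grip_width: 0.0109
finger_force: 59.7
```

Call:
move_arm(moves=[[[0,0,-0.001,0,0,0,0],[0,0,-0.002,0,0,0,0],[0,0,-0.003,0,0,0,0],[0,0,-0.004,0,0,0,0],[0,0,-0.004,0,0,0,0]]])

```text
clock: 5.95
position: [0.5217, -0.3559, 0.0991]
tool_rot: [3.139, -0.003, -0.091]
force: [-0.4, -7.4, 4.2]
grip_width: 0.0107
finger_force: 59.4
```

Stop reached. Release and lift.

Call:
move_arm(moves=[[[0.5,0,0.001,0,0,0,0],[0.6,0,0.001,0,0,0,0],[0.6,0,0.001,0,0,0,0],[0.6,0,0.001,0,0,0,0],[0.6,0,0.001,-0.04,0,0,0]]])

```text
clock: 6.45
position: [0.5188, -0.3535, 0.1336]
tool_rot: [-3.138, 0.007, -0.09]
force: [-0.3, 1.0, 0.2]
grip_width: 0.0514
finger_force: 0.0
```

Call:
move_arm(moves=[[[0.6,-0.04,0,-0.05,0,0,0],[0.6,-0.08,0,-0.06,0,0,0],[0.6,-0.08,0,-0.06,0,0,0],[0.6,-0.08,0,-0.06,0,0,0]]])

```text
clock: 6.85
position: [0.4408, -0.3482, 0.1983]
tool_rot: [3.141, -0.001, -0.091]
force: [-0.1, 0.1, 0.4]
grip_width: 0.0512
finger_force: 0.0
```

Run:
```python
from h import *
s=bot.observe();w=bot.grab_frame("wrist")[:,:,::-1]
print(s["position"],s["grip_width"],s["force"])
cv2.imwrite("pics/w3.png",w)
```

```text
[ 0.4407566  -0.34822884  0.1983012 ] 0.051201742702325304 [-0.07316497  0.059308    0.3884811 ]
```

View pics/w3.png

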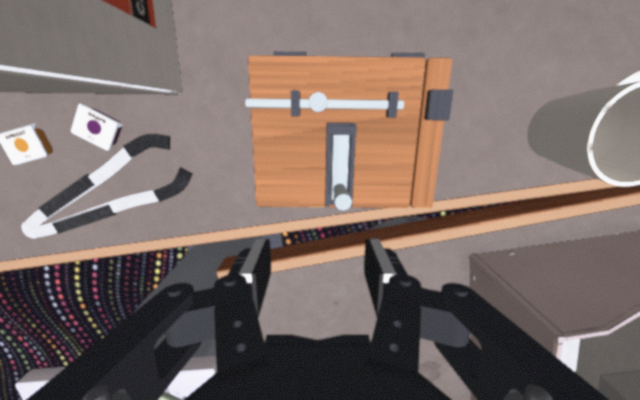

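The picture shows the bolt's tip at (402,104), well clear of the strike at (438,104). The keeper's peg at (343,202) is at the front edge, and the gripper touches nothing.

```bash
python3 -c "
from workcell import bot
print(bot.job_done())"
```

```text
the job is handed in; nothing more can be done
None
```

I slid the tea chest's keeper fully back to its stop, then drew the bolt fully out of its strike to its stop, left the smaller box's catch untouched, and handed the job in at about 7 s with the gripper clear; the hand-in call returned no verdict.

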